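# Fit an eyepiece into its brass mount and hold the mount in the assembly corner

### The arm

A 6-joint arm with a two-finger parallel gripper is mounted at the origin on the work surface. World frame = base frame: x ahead of the robot, y to its left, z up, the work surface at z = 0. Lengths are in mm, angles in rad, forces in N, time in s.
With the tool pointing down it reaches from about 375 to 925 mm from the base axis. Payload 5.7 kg.
Tool frame: the origin (TCP) lies midway between the tips of the shut fingers; the grasp point (between the pads) lies 19 mm behind it (robot.grip_depth is the distance from the TCP to the grasp point, in mm); z points along the fingers, y is the direction in which the jaws open and shut (so a half turn about z gives the same grasp; the last joint's range is limited). The gripper opens to 88 mm and grips with 3 to 60 N. Pads are 20 mm wide; open, the fingers measure 115 mm over their backs; the gripper's body (75 mm by 178 mm) begins 61 mm behind the grasp point.
Start: joints at [1.026, 0.359, 1.51, -0, 1.272, -0.115], TCP at [250.002, 545.4, 222.623] pointing down, gripper open.
Joint ranges: [-2.97, 2.97], [-1.01, 2.36], [0.21, 2.38], [-0.96, 4.11], [0.2, 2.71], [-2.98, 2.98]. Speed limits (rad/s): [2.39, 2.39, 3.14, 3.14, 3.14, 3.14].

### API

Orientations are given as [roll, pitch, yaw] about the fixed x, y, z axes, in that order (R = Rz(yaw) Ry(pitch) Rx(roll)).
In Python, from bench import robot, imaging gives the robot as it stands.
- The arm moves only by the tool play_rows, never from a script. Its argument "motion" is a list of rows, each an object of numbers: "dx", "dy", "dz": the shift along the world's x, y, z in cm; "yaw": the turn about the world's z in rad; "gripper": the gripper command: -1 is fully open, 1 is shut, values between are in proportion. In form: [{"dx": .., "dy": .., "dz": .., "yaw": .., "gripper": ..}, ...]. A call has 1 to 12 rows; each row is the pose to reach, as a shift and turn from the pose measured when the call began; what a row does not reach only later rows make up. A row lasts 1/8 s, in which the tool goes at most 62.5 mm and 10.7 degrees, less where a joint would pass 70% of its speed; a pose out of reach is approached as far as the arm can. A call with a gripper value outside its range is refused whole. The fingers move at their own pace and stop on an object; the grip force is fixed at half the most. Time passes only in rows, so rows that repeat a pose let the fingers close. It gives the time, the measured TCP pose, the force and the opening at its end, in the units of the state.
- robot.get_state(): the state, without advancing time (a new reading comes with each control period).
- imaging.capture(name): name is "scene" or "top" or "wrist"; returns (picture, depth): 384x512x3 uint8, blue, green, red; 384x512 float32, mm along the optical axis (not along the pixel's ray), 0 where there is no reading.
- imaging.camera_model(name): a dict with "intrinsics" (3x3 intrinsics, pixels), "world_to_cam" (4x4, takes a point from world to camera coordinates). Camera axes: x right, y down, z forward; pixel columns grow to the right and rows downward; lengths in mm; the calibration is good to about 2 mm. A picture is of the moment at which its call begins: read the wrist's pose just before it. camera_model takes no time and is no camera call; for the wrist camera it gives the pose at the moment of the call.
- robot.finish_job(): hands the job in, once; it reports no verdict.
The state is a dict: "clock": time; "qpos": joint angles; "joint_vel": joint speeds; "effort": joint torques, N m; "tool_pos": TCP position; "tcp_rot": TCP orientation; "wrist_force": force on the tool from outside, world axes, zero at the start; "moment": the same for the moment, N m; "grip_width": finger opening in mm.
Only numpy, scipy, OpenCV 4.12 (cv2) and the standard library are available. Lean on these libraries where they do the work, as an engineer would, in place of code of your own. Each camera call takes 0.05 s, during which the arm holds its last target.

### The job

Slide the eyepiece, barrel first, down into the bore of the square brass mount until its shoulder sits fully home. Then move the mount over the assembly plate into the corner of the two steel stops, its grub screw facing away from the back stop, and finish while still holding it there, flat on the plate and pressed firmly and squarely against both stops at once, so that a colleague can tighten the screw: do not let go. Leave everything else on the counter where it is.

Things in the scene. Friction and masses are not known exactly. Their poses are not given: they have to be found in the camera images.
- eyepiece: eyepiece standing upright on the counter on its barrel, loose, 0.14 kg, 54 mm tall: below, a bright steel barrel 32 mm across and 24 mm long with a 3 mm bevel at its open end; above it a dark knurled hood 44 mm across and 30 mm tall with a domed smoked glass lens in the top. Origin at the centre of the barrel's underside, z up through the lens; round, so its yaw means nothing
- eyepiece_shoulder (a point): centre of the eyepiece's shoulder, the flat underside of the hood, 24 mm above the eyepiece's origin; it comes to rest on the mount's top face when home
- mount: square brass optical mount, loose on the plate, a block 56 x 56 mm, 40 mm tall, about 0.65 kg, upright through bore 34 mm across (2.5 mm chamfer) in the middle of its top. Origin under its centre, x and y square to its sides, z up; its -x face has the small dark grub screw. Friction on plate and stops is about 0.6: it takes several N to slide and drags when pressed down or against a stop
- mount_bore (a point): centre of the bore's mouth, in the mount's top face, 40 mm above the mount's origin
- mount_screw (a point): the grub screw in the middle of the mount's -x face, 22 mm above its underside
- plate: dark steel assembly plate fixed to the counter, 180 (its x) x 170 (its y) mm, top face 16 mm above the counter; origin at the centre of its underside. Two bright steel bars, the stops, stand on it and form a corner that is open towards the plate's -x and +y. When the mount stands in the corner its origin is at x = +30 mm, y = -27 mm in the plate's frame, its x axis along the plate's x
- corner (a point): the point on the plate's top face where the planes of the two stops' working faces meet: 58 mm towards +x and 55 mm towards -y of the plate's origin, 16 mm up
- stop_back: back stop, the longer bar, fixed on the plate, 18 x 110 mm and 10 mm tall (its top 26 mm above the counter); its working face looks to the plate's -x, at plate x = +58 mm, and runs from y = -45 to +65 mm. Origin under its centre, axes as the plate's. The mount's face opposite the grub screw goes against it; a firm push is about 5 to 20 N
- stop_side: side stop, the shorter bar, fixed on the plate, 80 x 18 mm and 10 mm tall; its working face looks to the plate's +y, at plate y = -55 mm, and runs from x = -32 to +48 mm. Origin under its centre, axes as the plate's. The mount's -y face goes against it; a firm push is about 5 to 20 N
- clip_stand: bystander: spring clip stand, steel base 72 mm across, 163 mm tall, pinching a 52 mm concave mirror blank upright; loose; origin under the base
- lap: bystander: pale ceramic lap, plain disc 90 mm across, 23 mm thick, loose; origin under its centre
- spanner: bystander: hexagonal steel spanner, an L-shaped key of 8 mm bar lying flat, arms 115 mm (along its x) and 34 mm (to its +y); origin under the middle of the long arm
- loupe: bystander: black waisted loupe, 38 mm across the foot, 48 mm tall, much narrower in the middle; origin under its centre
- jar: bystander: small round jar of polishing compound with a metal lid, 48 mm across, 46 mm tall, straight-sided; origin under its centre
- bottle: bystander: bottle with black cap, 60 mm across, 150 mm tall; origin under its centre
- spare_ring: bystander: flat brass ring, 62 mm outside, 44 mm inside, 9 mm thick; origin under its centre

How it is judged:
By the outcome, as a careful person would: the job done as asked, in the order asked, and still so for the second after the job is handed in, while the arm keeps its last pose, push and grip.
It also fails if it takes over 72 s, if anything falls off the work surface, if the arm or the gripper's body presses on something with over 40 N, if the wrist force passes 120 N, or if a joint passes its speed limit or range.

## Working session

There is one attempt and no reset: what is moved stays moved. The work goes in short steps, Python scripts to look and compute and a tool call to move; the robot and the scene stay as the last step left them, time stands still between calls to the robot, and variables do not carry over. Pictures are saved under pics/ and viewed, and the job is handed in when it is done.

Besides the shell and the picture viewer there is one more tool, called after "Request:" by a JSON object that holds its "method" and its "body". play_rows: Moves the arm, as the interface text tells. Its arguments: {"type":"object","properties":{"motion":{"type":"array"}},"required":["motion"]}

```bash
ls; mkdir -p pics; python3 - <<'E'
from bench import robot, imaging
import cv2
print(robot.get_state(), robot.grip_depth)
for n in("scene","top","wrist"):
    p,d=imaging.capture(n); cv2.imwrite(f"pics/{n}0.png",p)
    m=imaging.camera_model(n); print(n,m)
E
```

```text
pics
{'clock': 0.0, 'qpos': array([ 1.02588026e+00,  3.59484174e-01,  1.51141204e+00,  2.05338719e-05,
        1.27253396e+00, -1.15093611e-01]), 'joint_vel': array([ 0.00137028,  0.00136378,  0.00062898,  0.00110484, -0.00101553,
        0.00051712]), 'effort': array([ 1.56428665e-03, -5.15369725e+01, -2.70731789e+01,  6.78518973e-02,
        3.48069600e-02, -9.61142291e-05]), 'tool_pos': array([249.66049868, 544.82851749, 221.82978184]), 'tcp_rot': array([-3.13976954e+00, -2.30506932e-04,  2.71176394e+00]), 'wrist_force': array([-0.75330018,  0.56985161,  0.12827348]), 'moment': array([ 0.03566756, -0.02115724, -0.01261215]), 'grip_width': 87.80613778963269} 18.700000000000003
scene {'intrinsics': array([[367.54421205,   0.        , 256.61112563],
       [  0.        , 367.54421205, 191.35760352],
       [  0.        ,   0.        ,   1.        ]]), 'world_to_cam': array([[-1.52608308e-01,  9.88082380e-01,  2.00976166e-02,
         9.42364234e+01],
       [ 6.27160103e-01,  1.12540635e-01, -7.70717075e-01,
        -2.64510958e+02],
       [-7.63793761e-01, -1.05013405e-01, -6.36860
[... 487 characters left out ...]
  [ 1.37447717e-01, -8.54927450e-03, -9.90472127e-01,
         1.25682794e+03],
       [ 0.00000000e+00,  0.00000000e+00,  0.00000000e+00,
         1.00000000e+00]])}
wrist {'intrinsics': array([[276.94178405,   0.        , 256.81583304],
       [  0.        , 276.94178405, 191.3687618 ],
       [  0.        ,   0.        ,   1.        ]]), 'world_to_cam': array([[ 4.16016534e-01,  9.09352425e-01, -2.90022772e-03,
        -5.98791691e+02],
       [ 8.74725454e-01, -3.99299309e-01,  2.74618722e-01,
        -3.27460125e+01],
       [ 2.48567141e-01, -1.16782832e-01, -9.61548827e-01,
         3.92281720e+02],
       [ 0.00000000e+00,  0.00000000e+00,  0.00000000e+00,
         1.00000000e+00]])}
```

View pics/scene0.png

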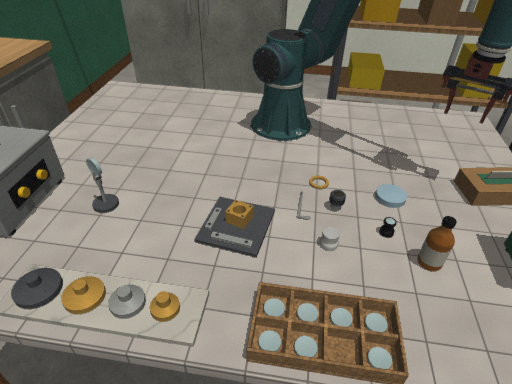

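View pics/top0.png

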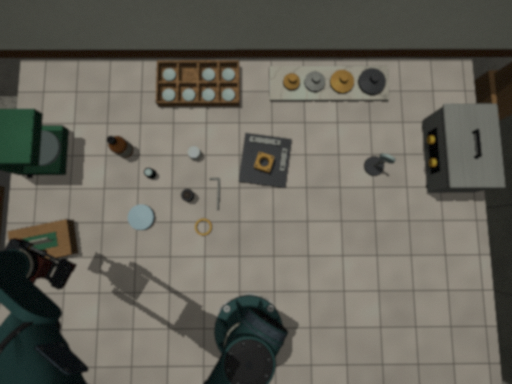

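View pics/wrist0.png

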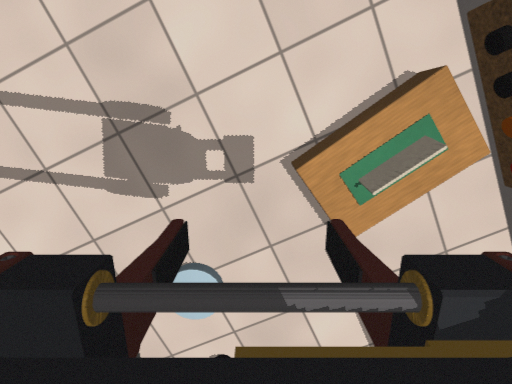

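The scene view shows the plate with the brass mount at about (237,222). A dark round object, likely the eyepiece, is at (337,200), the loupe at (388,227), the jar at (330,238) and the ring at (319,182). I'll zoom in and measure.

```bash
cat > h.py <<'E'
import numpy as np, cv2
from bench import robot, imaging
def ray(m,u,v,z):
    K=m["intrinsics"];T=m["world_to_cam"];R=T[:3,:3];c=-R.T@T[:3,3]
    d=R.T@np.linalg.inv(K)@np.array([u,v,1.]); return c+d*(z-c[2])/d[2]
def proj(m,P):
    p=m["world_to_cam"]@np.append(P,1.); q=m["intrinsics"]@p[:3]; return q[:2]/q[2]
def cloud(m,d):
    K=m["intrinsics"];T=m["world_to_cam"];v,u=np.mgrid[:d.shape[0],:d.shape[1]]
    P=np.stack([(u-K[0,2])/K[0,0]*d,(v-K[1,2])/K[1,1]*d,d],-1)
    return (P-T[:3,3])@T[:3,:3]
E
python3 - <<'E'
import cv2,numpy as np
s=cv2.imread("pics/scene0.png");t=cv2.imread("pics/top0.png")
a=cv2.resize(s[160:260,180:440],None,fx=3,fy=3,interpolation=cv2.INTER_CUBIC)
b=cv2.resize(t[120:240,120:310],None,fx=4,fy=4,interpolation=cv2.INTER_CUBIC)
cv2.imwrite("pics/sz.png",a);cv2.imwrite("pics/tz.png",b)
E
```

```text
(no output)
```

View pics/sz.png

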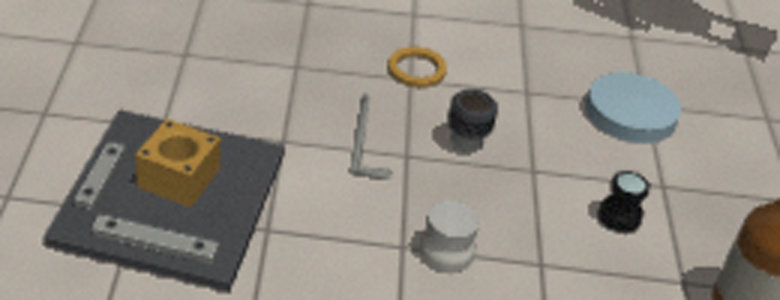

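View pics/tz.png

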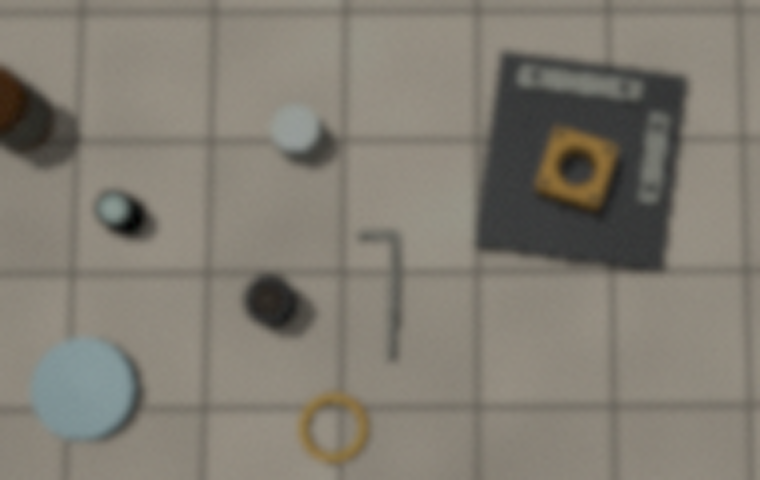

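The eyepiece is at top-view (188,195), the mount at (264,162), the back stop at about (265,140) towards world +x, and the side stop at (283,159) towards world -y. Next I'll measure them.

```bash
python3 - <<'E'
from h import *
out={}
for n in("top","scene"):
    p,d=imaging.capture(n); m=imaging.camera_model(n)
    C=cloud(m,d); ok=d>0; Z=C[...,2]; X=C[...,0];Y=C[...,1]
    cv2.imwrite(f"pics/{n}1.png",p)
    e=ray(m,*((188,195) if n=="top" else (337,200)),40)
    s=ok&(np.hypot(X-e[0],Y-e[1])<45)&(Z>10)
    pts=C[s]; print(n,"eye",e.round(),s.sum(),pts[:,2].max(), "z45+ centroid",pts[pts[:,2]>35].mean(0).round(1),(pts[pts[:,2]>35].min(0)).round(1),(pts[pts[:,2]>35].max(0)).round(1))
    c=ray(m,*((264,162) if n=="top" else (237,215)),50)
    s=ok&(np.hypot(X-c[0],Y-c[1])<60)&(Z>45)
    pts=C[s]; print("mount",c.round(),s.sum(),np.median(pts[:,2]))
    r=cv2.minAreaRect(pts[:,:2].astype(np.float32)); print("mount rect",r)
    # plate mask
    s=ok&(np.hypot(X-c[0],Y-c[1])<150)&(Z>9)&(Z<60)
    pts=C[s]; r=cv2.minAreaRect(pts[:,:2].astype(np.float32)); print("plate rect",r, np.median(pts[:,2]))
    q=cv2.cvtColor(p,cv2.COLOR_BGR2HSV)
    br=s&(p.min(2)>95)&(Z>19)&(Z<35)
    k,l,st,ce=cv2.connectedComponentsWithStats(br.astype(np.uint8))
    for i in range(1,k):
        if st[i,4]>20: 
            pp=C[l==i]; print("stop",st[i,4],pp.mean(0).round(1),cv2.minAreaRect(pp[:,:2].astype(np.float32)))
    H=q[...,0]; br=(H>10)&(H<28)&(q[...,1]>110)&(np.hypot(X-c[0],Y-c[1])<70)&ok
    print("brass",br.sum())
E
```

```text
top eye [458. 206.  40.] 144 62.228347455397895 z45+ centroid [459.3 205.6  51.3] [439.1 184.8  35.7] [481.6 228.2  62.2]
mount [571. -58.  50.] 197 55.52896481969248
mount rect ((574.534912109375, -58.35249328613281), (55.93086624145508, 57.18743133544922), 71.41312408447266)
plate rect ((588.8323974609375, -63.6614990234375), (169.88475036621094, 181.08395385742188), 82.07184600830078) 16.63010514342354
stop 76 [654.8 -62.1  26.1] ((656.0823364257812, -61.599239349365234), (69.74188995361328, 15.622430801391602), 81.18035125732422)
stop 48 [ 586.7 -126.2   26. ] ((586.1801147460938, -126.4111328125), (12.87962532043457, 44.8071403503418), 81.87155151367188)
brass 255
scene eye [473. 208.  40.] 247 54.86543854201746 z45+ centroid [465.2 208.1  48.1] [438.1 187.2  35.1] [482.2 230.4  54.9]
mount [593. -57.  50.] 306 53.70248148515538
mount rect ((572.9818725585938, -55.72663879394531), (58.06687927246094, 60.402896881103516), 68.9232177734375)
plate rect ((587.75537109375, -61.90644073486328), (170.5024871826172, 183.45387268066406), 82.0065689086914) 15.433946041851243
stop 121 [ 587.3 -126.4   24.6] ((586.4896240234375, -126.37178039550781), (17.69761085510254, 80.18193054199219), 82.47180938720703)
stop 216 [655.1 -60.3  24.4] ((653.9791259765625, -61.359012603759766), (109.43090057373047, 20.836986541748047), 82.49986267089844)
brass 564
```

Request:
{"method": "play_rows", "body": {"motion": [{"dx": 21, "dy": -33.8, "dz": -7.2, "yaw": 0, "gripper": -1}, {"dx": 21, "dy": -33.8, "dz": -7.2, "yaw": 0, "gripper": -1}, {"dx": 21, "dy": -33.8, "dz": -7.2, "yaw": 0, "gripper": -1}, {"dx": 21, "dy": -33.8, "dz": -7.2, "yaw": 0, "gripper": -1}, {"dx": 21, "dy": -33.8, "dz": -7.2, "yaw": 0, "gripper": -1}, {"dx": 21, "dy": -33.8, "dz": -7.2, "yaw": 0, "gripper": -1}, {"dx": 21, "dy": -33.8, "dz": -7.2, "yaw": 0, "gripper": -1}, {"dx": 21, "dy": -33.8, "dz": -7.2, "yaw": 0, "gripper": -1}, {"dx": 21, "dy": -33.8, "dz": -7.2, "yaw": 0, "gripper": -1}, {"dx": 21, "dy": -33.8, "dz": -7.2, "yaw": 0, "gripper": -1}]}}

```text
clock: 1.5
tool_pos: [459.2, 208.3, 150.5]
tcp_rot: [-3.141, -0.0, 2.713]
wrist_force: [-0.7, -0.6, -0.3]
grip_width: 87.9
```

```bash
python3 - <<'E'
from h import *
m=imaging.camera_model("wrist");s=robot.get_state()
p,d=imaging.capture("wrist");cv2.imwrite("pics/w1.png",p)
print(s["clock"],s["tool_pos"],s["tcp_rot"],s["joint_vel"].round(3))
print(proj(m,s["tool_pos"]),proj(m,(460,207,54)))
C=cloud(m,d);s=(d>0)&(np.hypot(C[...,0]-460,C[...,1]-207)<40)&(C[...,2]>35)&(C[...,2]<70)
q=C[s];print(len(q),q.min(0),q.max(0),np.median(q[:,2]),cv2.minEnclosingCircle(q[:,:2].astype(np.float32)))
E
```

```text
1.5 [459.22877609 208.26531608 150.46429372] [-3.14103433e+00 -2.05572678e-04  2.71337860e+00] [ 0.003 -0.001  0.001 -0.002 -0.002 -0.003]
[256.85747324 236.76118529] [256.19290094 195.19946425]
1593 [434.35555301 187.79807816  35.10992826] [478.17029229 231.64061735  56.87057223] 52.940158864341804 ((456.3412170410156, 209.55032348632812), 22.230247497558594)
```

View pics/w1.png

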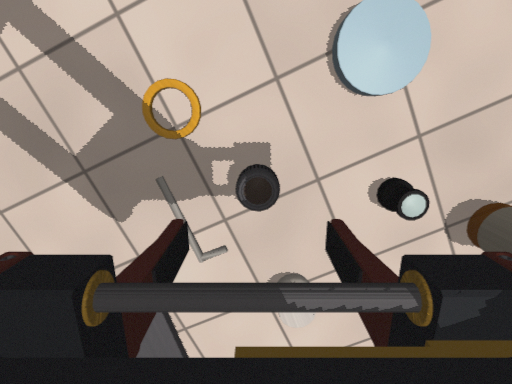

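The eyepiece hood is at about (258,187) in the wrist view, centred between the fingers. I'll lower the gripper and grasp the hood high, with the tips at about z 28, so they clear the mount top later.

Request:
{"method": "play_rows", "body": {"motion": [{"dx": -0.15, "dy": 0.05, "dz": -6, "yaw": 0, "gripper": -1}, {"dx": -0.15, "dy": 0.05, "dz": -10, "yaw": 0, "gripper": -1}, {"dx": -0.15, "dy": 0.05, "dz": -12.2, "yaw": 0, "gripper": -1}, {"dx": -0.15, "dy": 0.05, "dz": -12.2, "yaw": 0, "gripper": -1}, {"dx": -0.15, "dy": 0.05, "dz": -12.2, "yaw": 0, "gripper": -1}, {"dx": -0.15, "dy": 0.05, "dz": -12.2, "yaw": 0, "gripper": 1}, {"dx": -0.15, "dy": 0.05, "dz": -12.2, "yaw": 0, "gripper": 1}, {"dx": -0.15, "dy": 0.05, "dz": -12.2, "yaw": 0, "gripper": 1}, {"dx": -0.15, "dy": 0.05, "dz": -12.2, "yaw": 0, "gripper": 1}, {"dx": -0.15, "dy": 0.05, "dz": -12.2, "yaw": 0, "gripper": 1}, {"dx": -0.15, "dy": 0.05, "dz": -12.2, "yaw": 0, "gripper": 1}, {"dx": -0.15, "dy": 0.05, "dz": -12.2, "yaw": 0, "gripper": 1}]}}

```text
clock: 3.05
tool_pos: [457.9, 208.8, 28.6]
tcp_rot: [-3.141, 0.0, 2.714]
wrist_force: [0.8, -0.1, 1.9]
grip_width: 43.3
```

```bash
python3 - <<'E'
from h import *
m=imaging.camera_model("wrist");s=robot.get_state()
p,d=imaging.capture("wrist");cv2.imwrite("pics/w2.png",p)
print(s)
E
```

```text
{'clock': 3.05, 'qpos': array([ 2.90771850e-01,  4.91269191e-01,  1.90828678e+00, -6.44582538e-04,
        7.42253721e-01, -8.51542229e-01]), 'joint_vel': array([ 5.26953183e-04,  8.83819000e-04, -1.07173073e-03,  6.64354890e-04,
        6.36871261e-05, -7.21468863e-04]), 'effort': array([-4.87562001e-02, -4.67327535e+01, -1.45545959e+01,  1.49852171e-02,
        1.33713760e-02, -2.34334329e-03]), 'tool_pos': array([457.88978662, 208.77066715,  28.55666719]), 'tcp_rot': array([-3.14112189e+00,  1.23627943e-04,  2.71358551e+00]), 'wrist_force': array([ 0.82705883, -0.106565  ,  1.87961452]), 'moment': array([-0.06631503,  0.04153909, -0.01747567]), 'grip_width': 43.32159090264508}
```

View pics/w2.png

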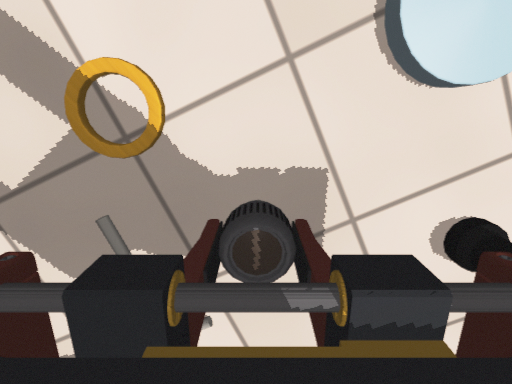

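The hood is gripped (43.3 mm opening). I'll lift and carry it past the mount, so the wrist camera looks straight down on the mount.

Request:
{"method": "play_rows", "body": {"motion": [{"dx": 0, "dy": 0, "dz": 3, "yaw": 0, "gripper": 1}, {"dx": 0, "dy": 0, "dz": 9, "yaw": 0, "gripper": 1}, {"dx": 1, "dy": -2, "dz": 12.2, "yaw": 0, "gripper": 1}, {"dx": 4, "dy": -7, "dz": 12.2, "yaw": 0.08, "gripper": 1}, {"dx": 7, "dy": -12, "dz": 12.2, "yaw": 0.08, "gripper": 1}, {"dx": 10, "dy": -17, "dz": 12.2, "yaw": 0.08, "gripper": 1}, {"dx": 13, "dy": -22, "dz": 12.2, "yaw": 0.08, "gripper": 1}, {"dx": 16, "dy": -27, "dz": 12.2, "yaw": 0.08, "gripper": 1}, {"dx": 17.9, "dy": -29.5, "dz": 12.2, "yaw": 0.08, "gripper": 1}, {"dx": 17.9, "dy": -29.5, "dz": 12.2, "yaw": 0.08, "gripper": 1}, {"dx": 17.9, "dy": -29.5, "dz": 12.2, "yaw": 0.08, "gripper": 1}]}}

```text
clock: 4.47
tool_pos: [635.6, -85.5, 149.8]
tcp_rot: [-3.141, -0.002, 2.793]
wrist_force: [-0.1, 0.6, -1.1]
grip_width: 43.4
```

```bash
python3 - <<'E'
from h import *
m=imaging.camera_model("wrist");s=robot.get_state()
p,d=imaging.capture("wrist");cv2.imwrite("pics/w3.png",p);np.save("w3.npy",d)
import pickle;pickle.dump((m,s),open("w3.pkl","wb"))
print(s["clock"],s["tool_pos"],s["tcp_rot"],s["grip_width"],s["joint_vel"].round(3))
C=cloud(m,d)
t=s["tool_pos"];ax=np.array([np.cos(s["tcp_rot"][2]),np.sin(s["tcp_rot"][2])]);ay=np.array([ax[1],-ax[0]])
k=(d>0)&(abs(C[...,2]-56)<4)&(np.hypot(C[...,0]-573,C[...,1]+57)<55)
q=C[k];r=cv2.minAreaRect(q[:,:2].astype(np.float32));print("mount top",len(q),np.median(q[:,2]),r)
E
```

```text
4.475 [635.64325517 -85.47007905 149.80454571] [-3.14126625e+00 -2.24018283e-03  2.79345385e+00] 43.38169137665769 [ 0.015 -0.012  0.013 -0.001 -0.001 -0.003]
mount top 2911 56.32842852580396 ((570.9736938476562, -56.058082580566406), (55.73656463623047, 56.11608123779297), 71.64649963378906)
```

View pics/w3.png

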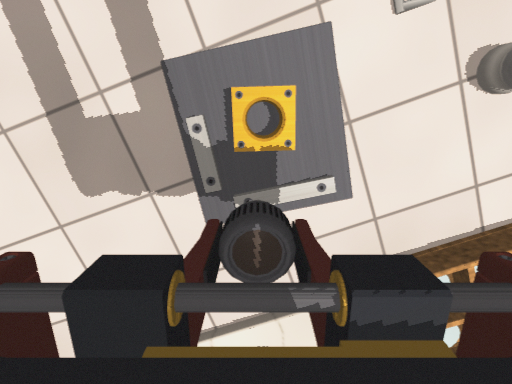

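The mount top is at (264,119) with the bore visible, and the held eyepiece is at (258,242). Now I'll find the offset from eyepiece to bore, and the screw.

```bash
python3 - <<'E'
from h import *
import pickle
m,s=pickle.load(open("w3.pkl","rb"));d=np.load("w3.npy");p=cv2.imread("pics/w3.png");C=cloud(m,d)
t=s["tool_pos"];y=s["tcp_rot"][2];ax=np.array([np.cos(y),np.sin(y)]);ay=np.array([ax[1],-ax[0]])
# bore: brass mask hole
h=cv2.cvtColor(p,cv2.COLOR_BGR2HSV);roi=np.zeros(d.shape,bool);roi[75:165,215:315]=1
br=((h[...,0]>12)&(h[...,0]<35)&(h[...,1]>100)&(h[...,2]>190)&roi).astype(np.uint8)
cs,hi=cv2.findContours(br,cv2.RETR_CCOMP,cv2.CHAIN_APPROX_NONE)
for c,hh in zip(cs,hi[0]):
    if cv2.contourArea(c)>150:
        P=np.array([ray(m,u,v,56)[:2] for u,v in c[:,0]]).astype(np.float32)
        if hh[3]>=0: print("hole",cv2.fitEllipse(P))
        else: print("outer",cv2.minAreaRect(P))
# hood
q=C[190:285,215:300].reshape(-1,3);q=q[(q[:,2]>150)&(q[:,2]<190)]
rel=np.c_[(q[:,:2]-t[:2])@ax,(q[:,:2]-t[:2])@ay,q[:,2]]
for lo in range(150,190,4):
    k=rel[(rel[:,2]>=lo)&(rel[:,2]<lo+4)]
    if len(k): print(lo,len(k),k.min(0).round(1),k.max(0).round(1))
z=cv2.resize(p[60:290,180:370],None,fx=3,fy=2.6,interpolation=cv2.INTER_CUBIC);cv2.imwrite("pics/w3z.png",z)
E
```

```text
outer ((570.7483520507812, -55.51127243041992), (56.0675163269043, 55.512847900390625), 71.67771911621094)
hole ((570.9555053710938, -54.647701263427734), (35.484413146972656, 37.09571075439453), 177.04750061035156)
150 154 [  6.4 -26.1 150. ] [ 23.6  26.4 154. ]
154 188 [  6.4 -25.3 154. ] [ 23.9  25.9 158. ]
158 188 [  6.6 -24.8 158. ] [ 23.9  25.3 162. ]
162 234 [  4.9 -24.2 162.1] [ 23.9  24.7 166. ]
166 259 [ -8.9 -23.8 166.1] [ 23.6  23.9 170. ]
170 1832 [-18.  -23.1 170. ] [ 23.7  23.5 174. ]
174 2539 [-16.6 -22.4 174. ] [ 21.9  23.1 177.9]
178 92 [ -8.9 -22.  178.1] [ 11.5  22.5 182. ]
182 69 [ -8.6 -21.9 182. ] [ 11.3  21.9 185.9]
186 21 [ -7.8  21.5 186. ] [  6.2  22.  189.2]
```

View pics/w3z.png

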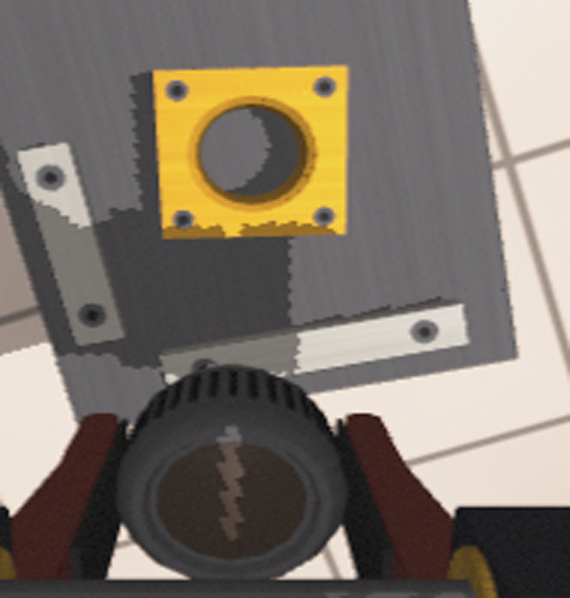

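Request:
{"method": "play_rows", "body": {"motion": [{"dx": -3.2, "dy": 1.5, "dz": 0, "yaw": 0, "gripper": 1}, {"dx": -6.3, "dy": 2.92, "dz": 0, "yaw": 0, "gripper": 1}, {"dx": -6.3, "dy": 2.92, "dz": -3, "yaw": 0, "gripper": 1}, {"dx": -6.3, "dy": 2.92, "dz": -5.5, "yaw": 0, "gripper": 1}, {"dx": -6.3, "dy": 2.92, "dz": -5.9, "yaw": 0, "gripper": 1}, {"dx": -6.3, "dy": 2.92, "dz": -5.9, "yaw": 0, "gripper": 1}]}}

```text
clock: 5.28
tool_pos: [572.4, -55.2, 91.3]
tcp_rot: [-3.141, -0.002, 2.795]
wrist_force: [-0.7, 0.1, -0.6]
grip_width: 43.7
```

```bash
python3 - <<'E'
from h import *
m=imaging.camera_model("scene");s=robot.get_state()
p,d=imaging.capture("scene")
print(s["clock"],s["tool_pos"],s["wrist_force"])
cv2.imwrite("pics/s3.png",cv2.resize(p[130:260,170:310],None,fx=4,fy=4,interpolation=cv2.INTER_CUBIC))
E
```

```text
5.275 [572.36224087 -55.19419906  91.34179441] [-0.74620075  0.08568869 -0.57506405]
```

View pics/s3.png

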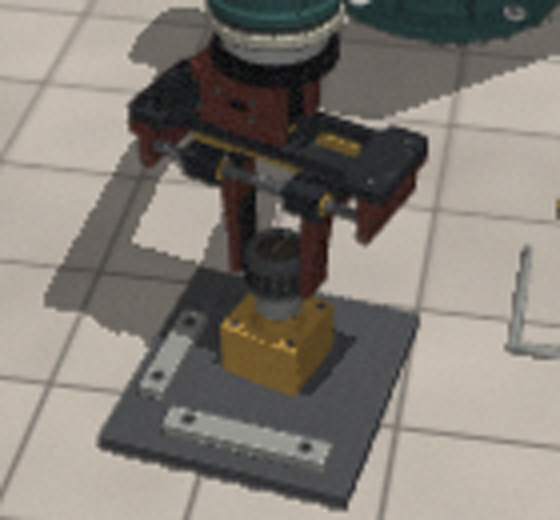

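The barrel is over the bore. Lowering slowly.

Request:
{"method": "play_rows", "body": {"motion": [{"dx": 0, "dy": -0.1, "dz": -0.5, "yaw": 0, "gripper": 1}, {"dx": 0, "dy": -0.1, "dz": -0.9, "yaw": 0, "gripper": 1}, {"dx": 0, "dy": -0.1, "dz": -1.2, "yaw": 0, "gripper": 1}, {"dx": 0, "dy": -0.1, "dz": -1.5, "yaw": 0, "gripper": 1}, {"dx": 0, "dy": -0.1, "dz": -1.8, "yaw": 0, "gripper": 1}, {"dx": 0, "dy": -0.1, "dz": -1.8, "yaw": 0, "gripper": 1}]}}

```text
clock: 6.08
tool_pos: [572.7, -56.5, 73.5]
tcp_rot: [-3.141, -0.002, 2.795]
wrist_force: [-0.0, -0.1, -1.2]
grip_width: 43.5
```

Request:
{"method": "play_rows", "body": {"motion": [{"dx": 0, "dy": 0, "dz": -0.3, "yaw": 0, "gripper": 1}, {"dx": 0, "dy": 0, "dz": -0.6, "yaw": 0, "gripper": 1}, {"dx": 0, "dy": 0, "dz": -0.9, "yaw": 0, "gripper": 1}, {"dx": 0, "dy": 0, "dz": -1.15, "yaw": 0, "gripper": 1}, {"dx": 0, "dy": 0, "dz": -1.25, "yaw": 0, "gripper": 1}, {"dx": 0, "dy": 0, "dz": -1.3, "yaw": 0, "gripper": 1}, {"dx": 0, "dy": 0, "dz": -1.3, "yaw": 0, "gripper": 1}]}}

```text
clock: 6.95
tool_pos: [572.7, -56.4, 60.6]
tcp_rot: [-3.141, -0.002, 2.795]
wrist_force: [-0.3, -0.1, 0.9]
grip_width: 43.8
```

Request:
{"method": "play_rows", "body": {"motion": [{"dx": 0, "dy": 0, "dz": -0.08, "yaw": 0, "gripper": 1}, {"dx": 0, "dy": 0, "dz": -0.15, "yaw": 0, "gripper": 1}, {"dx": 0, "dy": 0, "dz": -0.15, "yaw": 0, "gripper": 1}]}}

```text
clock: 7.32
tool_pos: [572.7, -56.4, 60.5]
tcp_rot: [-3.141, -0.001, 2.795]
wrist_force: [-3.7, 1.3, 12.8]
grip_width: 43.6
```

The force rose to about 13 N at the expected seated height, so the shoulder is home. Next I'll release, rise and look for the screw.

Request:
{"method": "play_rows", "body": {"motion": [{"dx": 0, "dy": 0, "dz": 0.05, "yaw": 0, "gripper": 1}, {"dx": 0, "dy": 0, "dz": 0.05, "yaw": 0, "gripper": -1}, {"dx": 0, "dy": 0, "dz": 0.05, "yaw": 0, "gripper": -1}, {"dx": 0, "dy": 0, "dz": 0.05, "yaw": 0, "gripper": -1}, {"dx": 0, "dy": 0, "dz": 0.1, "yaw": 0, "gripper": -1}, {"dx": 0, "dy": 0, "dz": 3, "yaw": 0, "gripper": -1}, {"dx": 0, "dy": 0, "dz": 7, "yaw": 0, "gripper": -1}, {"dx": 0, "dy": 0, "dz": 9, "yaw": 0, "gripper": -1}, {"dx": 0, "dy": 0, "dz": 9, "yaw": 0, "gripper": -1}]}}

```text
clock: 8.45
tool_pos: [574.0, -56.7, 152.1]
tcp_rot: [3.141, 0.002, 2.795]
wrist_force: [0.2, -0.6, -0.7]
grip_width: 87.8
```

```bash
python3 - <<'E'
from h import *
import pickle
m=imaging.camera_model("wrist");s=robot.get_state()
p,d=imaging.capture("wrist");cv2.imwrite("pics/w4.png",p)
pickle.dump((m,s,d,p),open("w4.pkl","wb"))
print(s["clock"],s["tool_pos"],s["tcp_rot"],proj(m,(571,-56,56)))
u,v=proj(m,(571,-56,56)).astype(int)
cv2.imwrite("pics/w4z.png",cv2.resize(p[v-80:v+80,u-90:u+90],None,fx=4,fy=3.7,interpolation=cv2.INTER_CUBIC))
p,d=imaging.capture("scene")
cv2.imwrite("pics/s4.png",cv2.resize(p[190:260,190:290],None,fx=7,fy=7,interpolation=cv2.INTER_CUBIC))
E
```

```text
8.45 [574.04706916 -56.7099087  152.07764074] [3.14143282e+00 2.48167153e-03 2.79496193e+00] [256.48459717 190.81192875]
```

View pics/w4z.png

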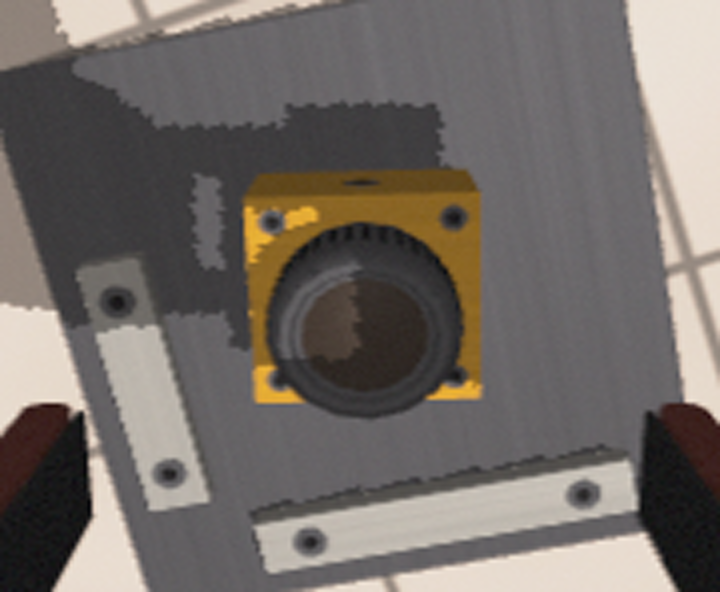

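View pics/s4.png

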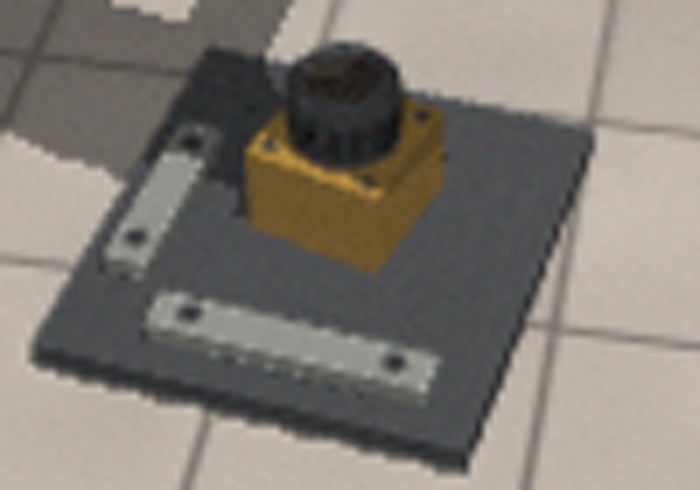

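The screw shows as a dark spot on the robot-side face (-x, facing away from the back stop), so the mount only needs about +10° of yaw. Next I'll measure the mount and stops in this same wrist view.

```bash
python3 - <<'E'
from h import *
import pickle
m,s,d,p=pickle.load(open("w4.pkl","rb"))
C=cloud(m,d);near=np.hypot(C[...,0]-590,C[...,1]+60)<150
h=cv2.cvtColor(p,cv2.COLOR_BGR2HSV)
k=near&(abs(C[...,2]-56)<3)&(np.hypot(C[...,0]-571,C[...,1]+56)<50)
print("mount top",k.sum(),cv2.minAreaRect(C[k][:,:2].astype(np.float32)),np.median(C[k][:,2]))
k=(near&(abs(C[...,2]-26)<3.5)&(h[...,1]<60)).astype(np.uint8)
k=cv2.morphologyEx(k,cv2.MORPH_OPEN,np.ones((3,3)))
n,l,st,ce=cv2.connectedComponentsWithStats(k)
for i in range(1,n):
    if st[i,4]>150:
        P=C[l==i];print("stop",st[i,4],st[i,:4],np.median(P[:,2]),cv2.minAreaRect(P[:,:2].astype(np.float32)))
r=np.deg2rad(-8)
E
```

```text
mount top 1291 ((570.8947143554688, -56.051368713378906), (55.76582336425781, 56.41223907470703), 71.62273406982422) 56.42582080764651
stop 1124 [185 179  33  69] 26.396289815432738 ((584.3619995117188, -125.8715591430664), (18.53281021118164, 79.93358612060547), 82.0638198852539)
stop 1435 [229 233  96  32] 26.225403845251737 ((652.9620361328125, -60.91050720214844), (109.68623352050781, 18.851665496826172), 82.03182983398438)
```

Both stops give the same target. The mount needs a shift of (+40.3, -36.3) mm and +0.182 rad. I'll lower and grip the mount's ±y faces with the tips above the stop tops.

Request:
{"method": "play_rows", "body": {"motion": [{"dx": -0.2, "dy": 0.04, "dz": -4, "yaw": 0.026, "gripper": -1}, {"dx": -0.2, "dy": 0.04, "dz": -8, "yaw": 0.026, "gripper": -1}, {"dx": -0.2, "dy": 0.04, "dz": -11, "yaw": 0.026, "gripper": -1}, {"dx": -0.2, "dy": 0.04, "dz": -12.2, "yaw": 0.026, "gripper": -1}, {"dx": -0.2, "dy": 0.04, "dz": -12.2, "yaw": 0.026, "gripper": -1}, {"dx": -0.2, "dy": 0.04, "dz": -12.2, "yaw": 0.026, "gripper": -1}, {"dx": -0.2, "dy": 0.04, "dz": -12.2, "yaw": 0.026, "gripper": 1}, {"dx": -0.2, "dy": 0.04, "dz": -12.2, "yaw": 0.026, "gripper": 1}, {"dx": -0.2, "dy": 0.04, "dz": -12.2, "yaw": 0.026, "gripper": 1}, {"dx": -0.2, "dy": 0.04, "dz": -12.2, "yaw": 0.026, "gripper": 1}, {"dx": -0.2, "dy": 0.04, "dz": -12.2, "yaw": 0.026, "gripper": 1}]}}

```text
clock: 9.93
tool_pos: [570.5, -55.8, 28.2]
tcp_rot: [-3.141, -0.002, 2.821]
wrist_force: [-0.8, 1.8, 3.8]
grip_width: 56.5
```

```bash
python3 - <<'E'
from h import *
m=imaging.camera_model("wrist");p,d=imaging.capture("wrist");s=robot.get_state()
cv2.imwrite("pics/w5.png",p)
print(s["clock"],s["tool_pos"],s["tcp_rot"],s["wrist_force"],s["grip_width"],s["moment"])
E
```

```text
9.975 [570.51644679 -55.82398452  28.18610874] [-3.14144569e+00 -1.44461261e-03  2.82086951e+00] [0.10168862 1.37428327 4.74606389] 55.812913771582906 [ 2.70978720e-01 -1.43918911e-02  1.12038406e-04]
```

View pics/w5.png

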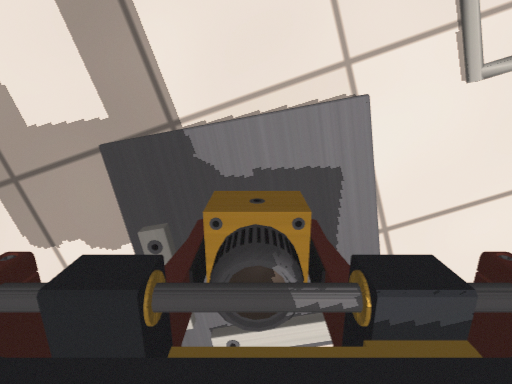

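The jaws are closed on the ±y faces (56 mm) and the screw is visible at (257,201), facing the robot. I'll slide and rotate to about 4 mm short of both stops, slightly unloaded.

Request:
{"method": "play_rows", "body": {"motion": [{"dx": 0, "dy": 0, "dz": 0.1, "yaw": 0, "gripper": 1}, {"dx": 0.7, "dy": -0.6, "dz": 0.1, "yaw": 0.04, "gripper": 1}, {"dx": 1.4, "dy": -1.2, "dz": 0.1, "yaw": 0.08, "gripper": 1}, {"dx": 2.1, "dy": -1.8, "dz": 0.1, "yaw": 0.12, "gripper": 1}, {"dx": 2.8, "dy": -2.4, "dz": 0.1, "yaw": 0.16, "gripper": 1}, {"dx": 3.3, "dy": -2.8, "dz": 0.1, "yaw": 0.182, "gripper": 1}, {"dx": 3.69, "dy": -3.18, "dz": 0.1, "yaw": 0.182, "gripper": 1}, {"dx": 3.69, "dy": -3.18, "dz": 0.1, "yaw": 0.182, "gripper": 1}, {"dx": 3.69, "dy": -3.18, "dz": 0.1, "yaw": 0.182, "gripper": 1}]}}

```text
clock: 11.1
tool_pos: [606.9, -87.5, 28.8]
tcp_rot: [-3.142, -0.002, 3.003]
wrist_force: [0.0, 0.7, -6.6]
grip_width: 55.5
```

```bash
cat > meas.py <<'E'
from h import *
import sys
m=imaging.camera_model("wrist");s=robot.get_state();p,d=imaging.capture("wrist")
cv2.imwrite(f"pics/{sys.argv[1]}.png",p)
print(s["clock"],s["tool_pos"],s["tcp_rot"],s["wrist_force"],s["grip_width"],s["moment"])
t=s["tool_pos"]
C=cloud(m,d);h=cv2.cvtColor(p,cv2.COLOR_BGR2HSV)
br=((h[...,0]>8)&(h[...,0]<35)&(h[...,1]>120)&(np.hypot(C[...,0]-t[0],C[...,1]-t[1])<50))
k=br&(abs(C[...,2]-56)<4)
q=C[k]
print("top z",np.median(q[:,2]),cv2.minAreaRect(q[:,:2].astype(np.float32)))
E
python3 meas.py w6
```

```text
11.1 [606.91727792 -87.49942353  28.84578661] [-3.14155358e+00 -2.37481614e-03  3.00253934e+00] [ 0.03510425  0.65864783 -6.60828575] 55.507670835940104 [ 0.06859903  0.00157239 -0.00037071]
top z 56.935394007627885 ((600.3265991210938, -85.78089904785156), (57.4034309387207, 42.33049011230469), 81.94119262695312)
```

View pics/w6.png

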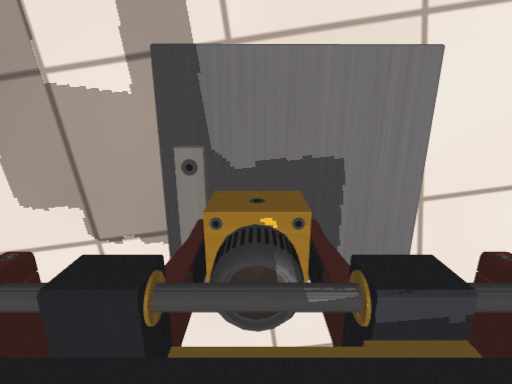

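Mount yaw (81.9°) matches the plate (82.0°). I'll approach the side stop gently along the plate's -y.

Request:
{"method": "play_rows", "body": {"motion": [{"dx": -0.02, "dy": -0.12, "dz": -0.06, "yaw": 0, "gripper": 1}, {"dx": -0.04, "dy": -0.25, "dz": -0.06, "yaw": 0, "gripper": 1}, {"dx": -0.05, "dy": -0.35, "dz": -0.06, "yaw": 0, "gripper": 1}, {"dx": -0.06, "dy": -0.42, "dz": -0.06, "yaw": 0, "gripper": 1}, {"dx": -0.06, "dy": -0.42, "dz": -0.06, "yaw": 0, "gripper": 1}]}}

```text
clock: 11.78
tool_pos: [606.3, -91.5, 28.3]
tcp_rot: [3.141, -0.002, 3.002]
wrist_force: [0.5, -0.0, -7.0]
grip_width: 55.8
```

Request:
{"method": "play_rows", "body": {"motion": [{"dx": -0.01, "dy": -0.05, "dz": -0.04, "yaw": 0, "gripper": 1}, {"dx": -0.01, "dy": -0.1, "dz": -0.06, "yaw": 0, "gripper": 1}, {"dx": -0.02, "dy": -0.15, "dz": -0.06, "yaw": 0, "gripper": 1}, {"dx": -0.02, "dy": -0.15, "dz": -0.06, "yaw": 0, "gripper": 1}]}}

```text
clock: 12.28
tool_pos: [606.4, -91.6, 28.3]
tcp_rot: [3.139, -0.002, 3.002]
wrist_force: [-0.8, 6.8, -1.0]
grip_width: 56.0
```

The side stop is touched with about 7 N. I'll hold that push and move towards the back stop.

Request:
{"method": "play_rows", "body": {"motion": [{"dx": 0.1, "dy": -0.16, "dz": -0.06, "yaw": 0, "gripper": 1}, {"dx": 0.2, "dy": -0.18, "dz": -0.06, "yaw": 0, "gripper": 1}, {"dx": 0.3, "dy": -0.19, "dz": -0.06, "yaw": 0, "gripper": 1}, {"dx": 0.38, "dy": -0.2, "dz": -0.06, "yaw": 0, "gripper": 1}, {"dx": 0.45, "dy": -0.21, "dz": -0.06, "yaw": 0, "gripper": 1}, {"dx": 0.45, "dy": -0.21, "dz": -0.06, "yaw": 0, "gripper": 1}]}}

```text
clock: 13.02
tool_pos: [606.9, -91.7, 28.4]
tcp_rot: [3.137, -0.009, 3.002]
wrist_force: [-9.7, 7.7, 11.6]
grip_width: 56.0
```

```bash
python3 meas.py w7; python3 - <<'E'
from h import *
p,d=imaging.capture("scene");cv2.imwrite("pics/s7.png",cv2.resize(p[150:260,190:300],None,fx=5,fy=5,interpolation=cv2.INTER_CUBIC))
E
```

```text
13.025 [606.88815222 -91.69773052  28.4009448 ] [ 3.13742269 -0.0092124   3.00154027] [-9.67584093  7.69353574 11.59178676] 55.98086935409012 [ 1.08746002  1.68991942 -0.21445175]
top z 56.62900630615979 ((600.4498291015625, -90.09605407714844), (57.403560638427734, 42.79492950439453), 81.8004150390625)
```

View pics/s7.png

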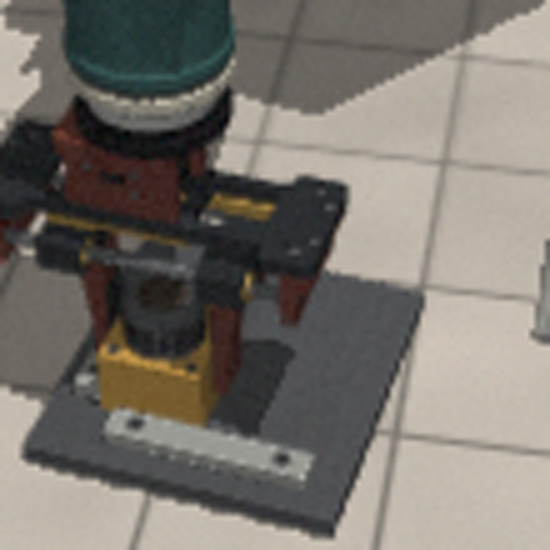

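The mount is still about 4.3 mm short of the back stop. It is stuck on friction from too much downward load (11.6 N). I'll unload z, ease the side push and continue.

Request:
{"method": "play_rows", "body": {"motion": [{"dx": 0.0, "dy": -0.04, "dz": 0.04, "yaw": 0, "gripper": 1}, {"dx": 0.0, "dy": -0.04, "dz": 0.04, "yaw": 0, "gripper": 1}, {"dx": 0.1, "dy": -0.05, "dz": 0.04, "yaw": 0, "gripper": 1}, {"dx": 0.2, "dy": -0.06, "dz": 0.04, "yaw": 0, "gripper": 1}, {"dx": 0.3, "dy": -0.08, "dz": 0.04, "yaw": 0, "gripper": 1}, {"dx": 0.3, "dy": -0.08, "dz": 0.04, "yaw": 0, "gripper": 1}]}}

```text
clock: 13.88
tool_pos: [608.5, -91.9, 28.6]
tcp_rot: [3.137, -0.012, 3.001]
wrist_force: [-4.6, 5.2, -1.8]
grip_width: 55.7
```

```bash
python3 meas.py w8
```

```text
13.875 [608.52415825 -91.91425293  28.56080159] [ 3.13676994 -0.01213139  3.00133645] [-4.551307    5.20474307 -1.77590187] 55.711173795554906 [ 0.83741502  0.6682171  -0.138926  ]
top z 56.820792763697696 ((602.0892333984375, -90.45852661132812), (57.33240509033203, 42.682804107666016), 82.68672180175781)
```

The tool tilts slightly under load (pitch -0.012). I'll unload to see whether that is elastic or has built up.

Request:
{"method": "play_rows", "body": {"motion": [{"dx": 0.0, "dy": 0.05, "dz": 0.0, "yaw": 0, "gripper": 1}, {"dx": 0.0, "dy": 0.15, "dz": 0.02, "yaw": 0, "gripper": 1}, {"dx": 0.0, "dy": 0.15, "dz": 0.02, "yaw": 0, "gripper": 1}, {"dx": 0.0, "dy": 0.15, "dz": 0.02, "yaw": 0, "gripper": 1}]}}

```text
clock: 14.42
tool_pos: [608.8, -90.7, 28.7]
tcp_rot: [3.137, -0.012, 3.001]
wrist_force: [-0.2, 0.2, -7.4]
grip_width: 55.6
```

```bash
python3 meas.py w9
```

```text
14.425 [608.81023472 -90.68434216  28.67300055] [ 3.13704294 -0.01166576  3.00139243] [-0.24000649  0.18224918 -7.4174175 ] 55.63476343354303 [-0.03377188 -0.02078087  0.0328834 ]
top z 56.8664265852488 ((602.5296630859375, -89.06098937988281), (57.46361541748047, 42.59101867675781), 82.28046417236328)
```

View pics/w9.png

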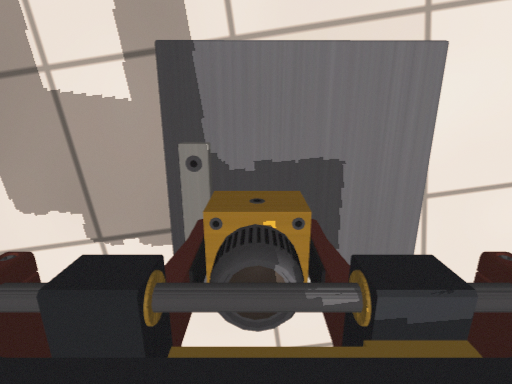

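The tilt persists unloaded, so each call restarts from the measured, tilted pose and the tilt builds up. I'll undo it by pressing down and dragging lightly the other way. Then I'll let the mount stand flat, regrip, and do the final push in a single call.

Request:
{"method": "play_rows", "body": {"motion": [{"dx": 0.0, "dy": 0.0, "dz": -0.06, "yaw": 0, "gripper": 1}, {"dx": 0.0, "dy": 0.0, "dz": -0.11, "yaw": 0, "gripper": 1}, {"dx": -0.15, "dy": 0.06, "dz": -0.11, "yaw": 0, "gripper": 1}, {"dx": -0.3, "dy": 0.12, "dz": -0.11, "yaw": 0, "gripper": 1}, {"dx": -0.4, "dy": 0.16, "dz": -0.11, "yaw": 0, "gripper": 1}]}}

```text
clock: 15.1
tool_pos: [606.9, -89.8, 28.4]
tcp_rot: [3.138, -0.007, 3.001]
wrist_force: [4.5, -2.4, 0.5]
grip_width: 56.2
```

```bash
python3 meas.py w10
```

```text
15.1 [606.94136474 -89.79720522  28.3544987 ] [ 3.13770962 -0.00735886  3.00135586] [ 4.50817927 -2.40298346  0.4956819 ] 56.19463244161125 [-6.12574559e-01 -8.94738897e-01  3.49120391e-04]
top z 56.48783530251637 ((600.3350219726562, -88.76255798339844), (58.54106903076172, 42.367454528808594), 82.29446411132812)
```

Request:
{"method": "play_rows", "body": {"motion": [{"dx": -0.08, "dy": 0.1, "dz": -0.1, "yaw": 0, "gripper": 1}, {"dx": -0.2, "dy": 0.18, "dz": -0.1, "yaw": 0, "gripper": 1}, {"dx": -0.3, "dy": 0.25, "dz": -0.1, "yaw": 0, "gripper": 1}, {"dx": -0.4, "dy": 0.33, "dz": -0.1, "yaw": 0, "gripper": 1}]}}

```text
clock: 15.65
tool_pos: [604.6, -87.4, 28.2]
tcp_rot: [3.139, -0.004, 3.002]
wrist_force: [3.8, -3.1, 3.6]
grip_width: 55.8
```

```bash
python3 meas.py w11
```

```text
15.65 [604.58295469 -87.44274135  28.24489713] [ 3.13894262 -0.0039038   3.00173193] [ 3.84768396 -3.070144    3.56464133] 55.823665075349616 [-0.96589383 -0.78762645  0.02292592]
top z 56.348266863172654 ((598.0742797851562, -85.88783264160156), (57.36273956298828, 42.23419952392578), 82.04662322998047)
```

Request:
{"method": "play_rows", "body": {"motion": [{"dx": -0.08, "dy": 0.12, "dz": -0.1, "yaw": 0, "gripper": 1}, {"dx": -0.2, "dy": 0.22, "dz": -0.12, "yaw": 0, "gripper": 1}, {"dx": -0.35, "dy": 0.35, "dz": -0.12, "yaw": 0, "gripper": 1}, {"dx": -0.5, "dy": 0.45, "dz": -0.12, "yaw": 0, "gripper": 1}]}}

```text
clock: 16.2
tool_pos: [601.6, -84.0, 28.2]
tcp_rot: [3.14, 0.0, 3.002]
wrist_force: [4.4, -4.4, 5.1]
grip_width: 55.8
```

Request:
{"method": "play_rows", "body": {"motion": [{"dx": -0.08, "dy": 0.12, "dz": -0.1, "yaw": 0, "gripper": 1}, {"dx": -0.2, "dy": 0.22, "dz": -0.12, "yaw": 0, "gripper": 1}, {"dx": -0.35, "dy": 0.35, "dz": -0.12, "yaw": 0, "gripper": 1}, {"dx": -0.5, "dy": 0.45, "dz": -0.12, "yaw": 0, "gripper": 1}]}}

```text
clock: 16.7
tool_pos: [599.1, -80.7, 28.3]
tcp_rot: [3.142, 0.005, 3.002]
wrist_force: [5.7, -4.4, 5.0]
grip_width: 56.0
```

```bash
python3 meas.py w12
```

```text
16.7 [599.14003168 -80.70340417  28.3283394 ] [3.14154014 0.00535366 3.00233026] [ 5.66532759 -4.38987773  4.9915083 ] 55.98015386566957 [-0.78924918 -0.63179373  0.00085818]
top z 56.31578067653588 ((592.4240112304688, -78.85984802246094), (57.63726806640625, 42.852298736572266), 82.06028747558594)
```

Orientation is level again (roll 3.1415, pitch +0.005, which pre-compensates the push). I'll release so the mount stands flat, then regrip about 1 mm higher.

Request:
{"method": "play_rows", "body": {"motion": [{"dx": 0, "dy": 0, "dz": 0, "yaw": 0, "gripper": 1}, {"dx": 0, "dy": 0, "dz": 0, "yaw": 0, "gripper": -0.6}, {"dx": 0, "dy": 0, "dz": 0, "yaw": 0, "gripper": -0.6}, {"dx": 0, "dy": 0, "dz": 0.12, "yaw": 0, "gripper": -0.6}, {"dx": 0, "dy": 0, "dz": 0.12, "yaw": 0, "gripper": -0.6}, {"dx": 0, "dy": 0, "dz": 0.12, "yaw": 0, "gripper": -0.6}, {"dx": 0, "dy": 0, "dz": 0.12, "yaw": 0, "gripper": 1}, {"dx": 0, "dy": 0, "dz": 0.12, "yaw": 0, "gripper": 1}, {"dx": 0, "dy": 0, "dz": 0.12, "yaw": 0, "gripper": 1}, {"dx": 0, "dy": 0, "dz": 0.12, "yaw": 0, "gripper": 1}]}}

```text
clock: 18.0
tool_pos: [598.9, -80.5, 29.5]
tcp_rot: [3.141, 0.005, 3.002]
wrist_force: [-0.5, 0.7, 0.4]
grip_width: 55.8
```

```bash
python3 meas.py w13
```

```text
18.0 [598.87395883 -80.49799433  29.49940644] [3.14141713 0.00499888 3.00238371] [-0.54610861  0.70895995  0.43192673] 55.76482702160312 [-0.03223935 -0.00832904 -0.00308625]
top z 56.27542902443874 ((592.876953125, -79.11917877197266), (57.938568115234375, 43.34931945800781), 81.93584442138672)
```

Request:
{"method": "play_rows", "body": {"motion": [{"dx": 0.2, "dy": -0.19, "dz": 0.03, "yaw": 0, "gripper": 1}, {"dx": 0.45, "dy": -0.42, "dz": 0.03, "yaw": 0, "gripper": 1}, {"dx": 0.7, "dy": -0.66, "dz": 0.03, "yaw": 0, "gripper": 1}, {"dx": 0.95, "dy": -0.88, "dz": 0.03, "yaw": 0, "gripper": 1}, {"dx": 1.05, "dy": -0.98, "dz": 0.03, "yaw": 0, "gripper": 1}, {"dx": 1.1, "dy": -1.03, "dz": 0.03, "yaw": 0, "gripper": 1}, {"dx": 1.1, "dy": -1.03, "dz": 0.03, "yaw": 0, "gripper": 1}]}}

```text
clock: 18.92
tool_pos: [609.3, -90.7, 29.5]
tcp_rot: [3.141, 0.004, 3.002]
wrist_force: [-3.0, 1.4, -0.5]
grip_width: 55.9
```

```bash
python3 meas.py w14
```

```text
18.925 [609.31350086 -90.71250018  29.52608215] [3.14135267 0.00395122 3.002389  ] [-2.97233927  1.43987848 -0.51439271] 55.862314119249554 [0.36258826 0.51029943 0.03717456]
top z 56.31970225748149 ((603.1838989257812, -89.25650024414062), (58.093929290771484, 43.435089111328125), 81.95264434814453)
```

Request:
{"method": "play_rows", "body": {"motion": [{"dx": 0.1, "dy": -0.07, "dz": 0.0, "yaw": 0, "gripper": 1}, {"dx": 0.19, "dy": -0.13, "dz": 0.0, "yaw": 0, "gripper": 1}, {"dx": 0.24, "dy": -0.19, "dz": 0.0, "yaw": 0, "gripper": 1}, {"dx": 0.27, "dy": -0.24, "dz": 0.0, "yaw": 0, "gripper": 1}, {"dx": 0.27, "dy": -0.24, "dz": 0.0, "yaw": 0, "gripper": 1}]}}

```text
clock: 19.6
tool_pos: [611.1, -92.0, 29.5]
tcp_rot: [3.14, 0.002, 3.002]
wrist_force: [-5.3, 6.2, 4.4]
grip_width: 56.1
```

```bash
python3 meas.py w15
```

```text
19.6 [611.05113908 -92.00745991  29.53336107] [3.14000705e+00 1.94546285e-03 3.00219417e+00] [-5.27522066  6.24918902  4.40038305] 56.11055429538498 [0.99997212 0.80686022 0.0598297 ]
top z 56.365583278323754 ((604.7522583007812, -90.68156433105469), (57.85149002075195, 43.6269416809082), 81.42266082763672)
```

Both stops are about at contact (-5 N, +6 N). Now I'll ramp both pushes together.

Request:
{"method": "play_rows", "body": {"motion": [{"dx": 0.12, "dy": -0.12, "dz": 0.0, "yaw": 0, "gripper": 1}, {"dx": 0.18, "dy": -0.15, "dz": 0.0, "yaw": 0, "gripper": 1}, {"dx": 0.24, "dy": -0.18, "dz": 0.0, "yaw": 0, "gripper": 1}, {"dx": 0.3, "dy": -0.21, "dz": 0.0, "yaw": 0, "gripper": 1}, {"dx": 0.3, "dy": -0.21, "dz": 0.0, "yaw": 0, "gripper": 1}, {"dx": 0.3, "dy": -0.21, "dz": 0.0, "yaw": 0, "gripper": 1}]}}

```text
clock: 20.4
tool_pos: [611.1, -92.1, 29.7]
tcp_rot: [3.138, -0.004, 3.002]
wrist_force: [-10.3, 8.8, 10.3]
grip_width: 56.1
```

```bash
python3 meas.py w16;python3 - <<'E'
from h import *
p,d=imaging.capture("scene");cv2.imwrite("pics/s16.png",cv2.resize(p[170:260,190:290],None,fx=6,fy=6,interpolation=cv2.INTER_CUBIC))
E
```

```text
20.4 [611.12442633 -92.07278135  29.68342095] [ 3.13790939 -0.00357779  3.00229811] [-10.32380377   8.79699029  10.29646342] 56.052269102009355 [1.32184628 1.48858548 0.08273054]
top z 56.588843262855725 ((604.803466796875, -90.84916687011719), (58.3766975402832, 43.19895553588867), 81.54015350341797)
```

View pics/s16.png

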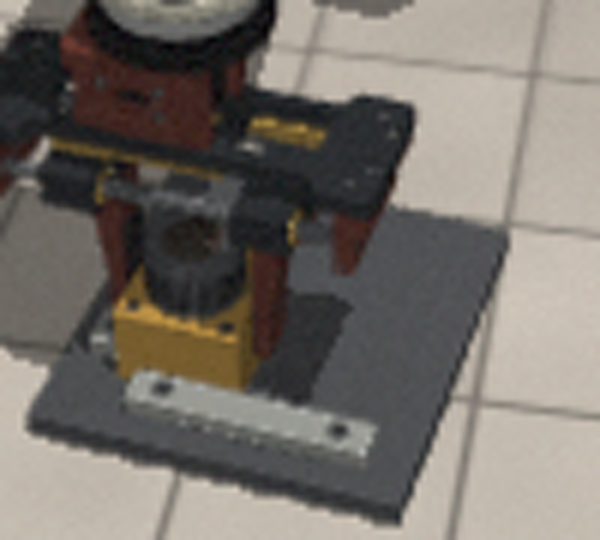

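View pics/w16.png

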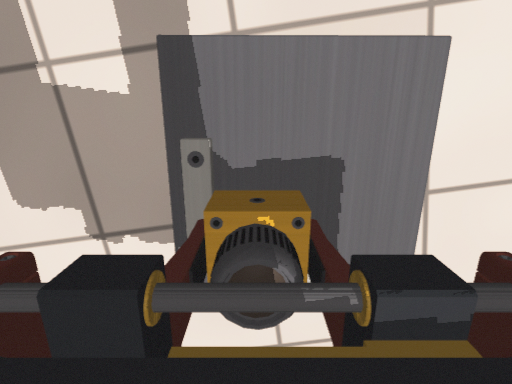

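Pushes are 10.3 and 8.8 N, but the tool has tilted about 0.5° since the flat grip. I'll measure the mount's real tilt by fitting planes to its top and to the plate.

```bash
cat > tilt.py <<'E'
from h import *
m=imaging.camera_model("wrist");s=robot.get_state();p,d=imaging.capture("wrist")
t=s["tool_pos"];C=cloud(m,d);h=cv2.cvtColor(p,cv2.COLOR_BGR2HSV)
br=(h[...,0]>8)&(h[...,0]<35)&(h[...,1]>120)&(np.hypot(C[...,0]-t[0],C[...,1]-t[1])<50)&(abs(C[...,2]-56.4)<3)
br=cv2.erode(br.astype(np.uint8),np.ones((3,3)))>0
pl=(abs(C[...,2]-16)<4)&(h[...,2]<130)&(np.hypot(C[...,0]-590,C[...,1]+62)<110)
pl=cv2.erode(pl.astype(np.uint8),np.ones((5,5)))>0
ex=np.array([.9904,-.138]);ey=np.array([.138,.9904])
def fit(q):
    q=q-q.mean(0) if 0 else q
    A=np.c_[(q[:,:2]-t[:2])@ex,(q[:,:2]-t[:2])@ey,np.ones(len(q))];z=q[:,2]
    for _ in range(4):
        c=np.linalg.lstsq(A,z,rcond=None)[0];r=z-A@c;k=abs(r)<2.5*r.std()+.05;A,z=A[k],z[k]
    cov=np.linalg.inv(A.T@A)*r.std()**2
    return c,r.std(),np.sqrt(np.diag(cov))[:2],len(z)
print(s["clock"],t.round(2),s["tcp_rot"].round(4),s["wrist_force"].round(1),s["grip_width"].round(1))
for n,k in(("mount",br),("plate",pl)):
    c,r,e,N=fit(C[k]);print(n,"slope x,y [mrad]",(c[:2]*1e3).round(2),"+-",(e*1e3).round(2),"z",c[2].round(2),"res",r.round(2),N)
E
python3 tilt.py
```

```text
Traceback (most recent call last):
  File "tilt.py", line 16, in <module>
    print(s["clock"],t.round(2),s["tcp_rot"].round(4),s["wrist_force"].round(1),s["grip_width"].round(1))
                                                                                ^^^^^^^^^^^^^^^^^^^^^
AttributeError: 'float' object has no attribute 'round'
```

```bash
sed -i 's/s\["grip_width"\].round(1)/s["grip_width"]/' tilt.py; python3 tilt.py; python3 tilt.py; python3 tilt.py
```

```text
20.55 [611.13 -92.09  29.66] [ 3.1379 -0.0036  3.0023] [-9.7  9.  10.3] 55.891300039115116
mount slope x,y [mrad] [-10.86   1.46] +- [1.27 0.61] z 56.45 res 0.56 2296
plate slope x,y [mrad] [-1.06 -1.33] +- [0.1  0.07] z 16.34 res 0.62 39121
20.6 [611.11 -92.07  29.67] [ 3.1379 -0.0036  3.0023] [-9.5  9.1 10.1] 55.854835712262364
mount slope x,y [mrad] [-7.9   1.71] +- [1.31 0.62] z 56.52 res 0.58 2362
plate slope x,y [mrad] [-0.69 -1.41] +- [0.09 0.07] z 16.36 res 0.61 39556
20.65 [611.14 -92.07  29.67] [ 3.1379 -0.0035  3.0023] [-9.8  9.1 11. ] 55.7816788007927
mount slope x,y [mrad] [-8.65  1.56] +- [1.29 0.6 ] z 56.5 res 0.56 2355
plate slope x,y [mrad] [-0.87 -1.32] +- [0.1  0.07] z 16.36 res 0.62 39212
```

The mount top slopes -8 mrad along x and +3 along y relative to the plate, the same as the tool's tilt, so the pads hold it rigidly. I'll drag back under light downward pressure to pre-tilt the tool the other way by the elastic amount, then push in one call so it ends flat.

Request:
{"method": "play_rows", "body": {"motion": [{"dx": -0.15, "dy": 0.15, "dz": -0.05, "yaw": 0, "gripper": 1}, {"dx": -0.3, "dy": 0.3, "dz": -0.2, "yaw": 0, "gripper": 1}, {"dx": -0.45, "dy": 0.4, "dz": -0.2, "yaw": 0, "gripper": 1}, {"dx": -0.6, "dy": 0.5, "dz": -0.2, "yaw": 0, "gripper": 1}]}}

```text
clock: 21.2
tool_pos: [610.0, -89.8, 29.5]
tcp_rot: [3.141, 0.006, 3.002]
wrist_force: [3.5, -3.5, 3.9]
grip_width: 56.0
```

Request:
{"method": "play_rows", "body": {"motion": [{"dx": -0.1, "dy": 0.1, "dz": -0.15, "yaw": 0, "gripper": 1}, {"dx": -0.25, "dy": 0.2, "dz": -0.15, "yaw": 0, "gripper": 1}, {"dx": -0.4, "dy": 0.35, "dz": -0.15, "yaw": 0, "gripper": 1}, {"dx": -0.5, "dy": 0.45, "dz": -0.15, "yaw": 0, "gripper": 1}]}}

```text
clock: 21.7
tool_pos: [609.3, -87.9, 29.7]
tcp_rot: [-3.14, 0.015, 3.003]
wrist_force: [3.4, -5.3, 3.9]
grip_width: 55.5
```

```bash
python3 tilt.py
```

```text
21.7 [609.27 -87.86  29.69] [-3.1397  0.0146  3.0027] [ 3.4 -5.3  3.9] 55.47788074282734
mount slope x,y [mrad] [ 8.02 -2.81] +- [1.17 0.57] z 56.55 res 0.52 2294
plate slope x,y [mrad] [-1.15 -1.26] +- [0.1  0.07] z 16.34 res 0.62 38974
```

Request:
{"method": "play_rows", "body": {"motion": [{"dx": 0.04, "dy": -0.12, "dz": 0.0, "yaw": 0, "gripper": 1}, {"dx": 0.09, "dy": -0.25, "dz": 0.0, "yaw": 0, "gripper": 1}, {"dx": 0.14, "dy": -0.36, "dz": 0.0, "yaw": 0, "gripper": 1}, {"dx": 0.22, "dy": -0.44, "dz": 0.0, "yaw": 0, "gripper": 1}, {"dx": 0.34, "dy": -0.51, "dz": -0.01, "yaw": 0, "gripper": 1}, {"dx": 0.46, "dy": -0.6, "dz": -0.02, "yaw": 0, "gripper": 1}, {"dx": 0.59, "dy": -0.69, "dz": -0.02, "yaw": 0, "gripper": 1}, {"dx": 0.59, "dy": -0.69, "dz": -0.02, "yaw": 0, "gripper": 1}, {"dx": 0.59, "dy": -0.69, "dz": -0.02, "yaw": 0, "gripper": 1}, {"dx": 0.59, "dy": -0.69, "dz": -0.02, "yaw": 0, "gripper": 1}]}}

```text
clock: 23.0
tool_pos: [611.3, -91.6, 29.5]
tcp_rot: [3.14, 0.007, 3.003]
wrist_force: [-10.2, 10.7, 14.3]
grip_width: 55.7
```

```bash
python3 tilt.py; python3 tilt.py; python3 meas.py w20
```

```text
23.0 [611.25 -91.61  29.49] [3.1401 0.0072 3.0026] [-10.2  10.7  14.3] 55.665615233543626
mount slope x,y [mrad] [-4.7  -0.95] +- [1.21 0.58] z 56.3 res 0.54 2325
plate slope x,y [mrad] [-0.91 -1.27] +- [0.09 0.07] z 16.34 res 0.62 39613
23.05 [611.24 -91.61  29.48] [3.1402 0.0071 3.0026] [-9.9 11.2 14.4] 55.80352620176522
mount slope x,y [mrad] [-3.97  0.09] +- [1.25 0.6 ] z 56.33 res 0.56 2330
plate slope x,y [mrad] [-0.96 -1.44] +- [0.09 0.07] z 16.35 res 0.62 39493
23.1 [611.22429465 -91.59917266  29.48785317] [3.14014534 0.00713141 3.00259684] [-9.61102646 10.34710372 13.68586513] 55.648395402771534 [1.6581149  1.57217205 0.02213991]
top z 56.34361435736207 ((604.9598999023438, -90.28104400634766), (57.892250061035156, 43.48356246948242), 81.9288558959961)
```

The mount is now flat within about 3 mrad, but it sits about 0.5 mm short of the side stop compared with earlier contact. The downward load (14 N) makes friction hold it off. I'll back off once more (restoring the pre-tilt) and redo the push with z unloaded during the approach.

Request:
{"method": "play_rows", "body": {"motion": [{"dx": -0.15, "dy": 0.15, "dz": -0.05, "yaw": 0, "gripper": 1}, {"dx": -0.3, "dy": 0.3, "dz": -0.15, "yaw": 0, "gripper": 1}, {"dx": -0.42, "dy": 0.45, "dz": -0.15, "yaw": 0, "gripper": 1}, {"dx": -0.5, "dy": 0.55, "dz": -0.15, "yaw": 0, "gripper": 1}]}}

```text
clock: 23.65
tool_pos: [610.1, -88.8, 29.6]
tcp_rot: [-3.14, 0.015, 3.003]
wrist_force: [2.2, -6.6, 5.1]
grip_width: 55.7
```

```bash
python3 tilt.py; python3 meas.py w21
```

```text
23.65 [610.09 -88.78  29.57] [-3.1399  0.0149  3.0032] [ 2.2 -6.6  5.1] 55.65664217005557
mount slope x,y [mrad] [ 3.95 -2.08] +- [1.22 0.59] z 56.43 res 0.55 2338
plate slope x,y [mrad] [-0.81 -1.34] +- [0.1  0.07] z 16.36 res 0.61 39256
23.7 [610.05688372 -88.64986699  29.57656024] [-3.14006273  0.01481118  3.00320948] [ 2.70139337 -5.91539278  6.24508484] 55.75066150597602 [-0.97109626 -0.19969449  0.11167903]
top z 56.29291627502928 ((603.7625122070312, -86.88121032714844), (57.86134719848633, 43.55248260498047), 82.03302764892578)
```

Request:
{"method": "play_rows", "body": {"motion": [{"dx": 0.0, "dy": -0.1, "dz": 0.06, "yaw": 0, "gripper": 1}, {"dx": 0.02, "dy": -0.25, "dz": 0.09, "yaw": 0, "gripper": 1}, {"dx": 0.03, "dy": -0.4, "dz": 0.09, "yaw": 0, "gripper": 1}, {"dx": 0.06, "dy": -0.48, "dz": 0.09, "yaw": 0, "gripper": 1}, {"dx": 0.12, "dy": -0.48, "dz": 0.09, "yaw": 0, "gripper": 1}, {"dx": 0.2, "dy": -0.5, "dz": 0.09, "yaw": 0, "gripper": 1}, {"dx": 0.3, "dy": -0.54, "dz": 0.09, "yaw": 0, "gripper": 1}, {"dx": 0.4, "dy": -0.59, "dz": 0.08, "yaw": 0, "gripper": 1}, {"dx": 0.5, "dy": -0.64, "dz": 0.06, "yaw": 0, "gripper": 1}, {"dx": 0.5, "dy": -0.64, "dz": 0.05, "yaw": 0, "gripper": 1}, {"dx": 0.5, "dy": -0.64, "dz": 0.05, "yaw": 0, "gripper": 1}, {"dx": 0.5, "dy": -0.64, "dz": 0.05, "yaw": 0, "gripper": 1}]}}

```text
clock: 25.25
tool_pos: [609.8, -92.1, 29.6]
tcp_rot: [3.14, 0.005, 3.003]
wrist_force: [-10.3, 8.9, 7.1]
grip_width: 55.8
```

```bash
python3 tilt.py; python3 tilt.py; python3 meas.py w22
```

```text
25.25 [609.83 -92.09  29.56] [3.1399 0.0048 3.0025] [-10.3   8.9   7.1] 55.78305939530398
mount slope x,y [mrad] [-4.23  0.18] +- [1.23 0.59] z 56.39 res 0.55 2322
plate slope x,y [mrad] [-1.01 -1.34] +- [0.1  0.07] z 16.34 res 0.62 38797
25.3 [609.81 -92.12  29.54] [3.1399 0.0048 3.0025] [-10.    9.    7.6] 55.838768918688444
mount slope x,y [mrad] [-4.87  0.67] +- [1.24 0.6 ] z 56.4 res 0.56 2334
plate slope x,y [mrad] [-0.92 -1.36] +- [0.1  0.07] z 16.35 res 0.62 38938
25.35 [609.83085095 -92.10457774  29.54557139] [3.13991393 0.00485725 3.00252057] [-9.93899929  9.4357895   6.42422337] 56.269404349551756 [ 1.43768801  1.5250746  -0.27342058]
top z 56.42039149986828 ((603.5345458984375, -90.83865356445312), (58.256839752197266, 43.74304962158203), 81.52677917480469)
```

View pics/w22.png

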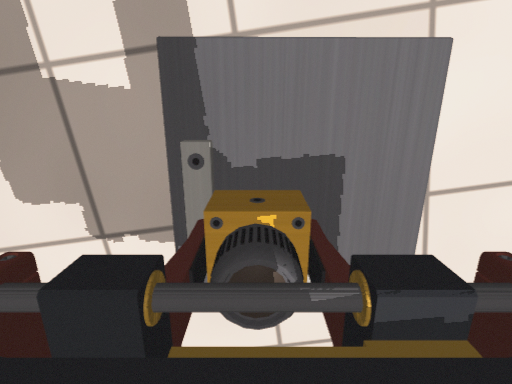

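The side stop is now seated but x stuck about 1.3 mm short: the side push was made before x arrived. I'll back off again, get light contact on both stops first, then ramp both together.

Request:
{"method": "play_rows", "body": {"motion": [{"dx": -0.15, "dy": 0.15, "dz": -0.05, "yaw": 0, "gripper": 1}, {"dx": -0.3, "dy": 0.3, "dz": -0.15, "yaw": 0, "gripper": 1}, {"dx": -0.42, "dy": 0.45, "dz": -0.15, "yaw": 0, "gripper": 1}, {"dx": -0.5, "dy": 0.55, "dz": -0.15, "yaw": 0, "gripper": 1}]}}

```text
clock: 25.9
tool_pos: [607.9, -88.6, 29.5]
tcp_rot: [-3.141, 0.011, 3.003]
wrist_force: [2.6, -4.2, 2.0]
grip_width: 55.9
```

Request:
{"method": "play_rows", "body": {"motion": [{"dx": -0.1, "dy": 0.05, "dz": -0.1, "yaw": 0, "gripper": 1}, {"dx": -0.2, "dy": 0.12, "dz": -0.1, "yaw": 0, "gripper": 1}, {"dx": -0.3, "dy": 0.18, "dz": -0.1, "yaw": 0, "gripper": 1}]}}

```text
clock: 26.28
tool_pos: [607.5, -88.2, 29.6]
tcp_rot: [-3.139, 0.016, 3.003]
wrist_force: [4.0, -4.1, 3.3]
grip_width: 55.8
```

```bash
python3 tilt.py; python3 meas.py w23
```

```text
26.275 [607.51 -88.21  29.63] [-3.1395  0.0163  3.0031] [ 4.  -4.1  3.3] 55.79035895823998
mount slope x,y [mrad] [ 4.53 -3.25] +- [1.25 0.6 ] z 56.46 res 0.56 2298
plate slope x,y [mrad] [-0.86 -1.26] +- [0.1  0.07] z 16.35 res 0.62 37729
26.325 [607.42319841 -88.0723685   29.61119985] [-3.13959825  0.01618961  3.00313596] [ 3.72437672 -4.50654887  5.04029326] 56.213585220620146 [-0.58259004 -0.4050789   0.00871714]
top z 56.35456905794146 ((600.7691650390625, -86.82237243652344), (57.26476287841797, 43.306007385253906), 82.10942077636719)
```

Request:
{"method": "play_rows", "body": {"motion": [{"dx": 0.05, "dy": -0.05, "dz": 0.04, "yaw": 0, "gripper": 1}, {"dx": 0.15, "dy": -0.15, "dz": 0.05, "yaw": 0, "gripper": 1}, {"dx": 0.26, "dy": -0.26, "dz": 0.05, "yaw": 0, "gripper": 1}, {"dx": 0.38, "dy": -0.36, "dz": 0.05, "yaw": 0, "gripper": 1}, {"dx": 0.47, "dy": -0.38, "dz": 0.05, "yaw": 0, "gripper": 1}, {"dx": 0.47, "dy": -0.39, "dz": 0.05, "yaw": 0, "gripper": 1}, {"dx": 0.45, "dy": -0.45, "dz": 0.05, "yaw": 0, "gripper": 1}, {"dx": 0.45, "dy": -0.52, "dz": 0.05, "yaw": 0, "gripper": 1}, {"dx": 0.45, "dy": -0.52, "dz": 0.05, "yaw": 0, "gripper": 1}]}}

```text
clock: 27.5
tool_pos: [611.1, -92.3, 29.6]
tcp_rot: [-3.141, 0.014, 3.002]
wrist_force: [-2.5, 5.3, -2.3]
grip_width: 55.6
```

```bash
cat >> tilt.py <<'E'
print("ex,ey of tcp",(t[:2]@ex).round(2),(t[:2]@ey).round(2),"contact 617.95 -6.95; mom",s["moment"].round(2))
E
python3 tilt.py
```

```text
27.5 [611.13 -92.25  29.6 ] [-3.1411  0.0144  3.0025] [-2.5  5.3 -2.3] 55.62423073617591
mount slope x,y [mrad] [ 4.31 -1.72] +- [1.25 0.59] z 56.43 res 0.55 2263
plate slope x,y [mrad] [-0.93 -1.28] +- [0.09 0.07] z 16.34 res 0.62 40448
ex,ey of tcp 618.0 -7.03 contact 617.95 -6.95; mom [ 1.17  0.71 -0.12]
```

Both stops are in light contact at the expected TCP coordinates, with the pre-tilt kept. Final ramp now.

Request:
{"method": "play_rows", "body": {"motion": [{"dx": 0.1, "dy": -0.11, "dz": 0.04, "yaw": 0, "gripper": 1}, {"dx": 0.17, "dy": -0.14, "dz": 0.03, "yaw": 0, "gripper": 1}, {"dx": 0.24, "dy": -0.18, "dz": 0.02, "yaw": 0, "gripper": 1}, {"dx": 0.31, "dy": -0.21, "dz": 0.02, "yaw": 0, "gripper": 1}, {"dx": 0.38, "dy": -0.24, "dz": 0.02, "yaw": 0, "gripper": 1}, {"dx": 0.42, "dy": -0.26, "dz": 0.02, "yaw": 0, "gripper": 1}, {"dx": 0.42, "dy": -0.26, "dz": 0.02, "yaw": 0, "gripper": 1}, {"dx": 0.42, "dy": -0.26, "dz": 0.02, "yaw": 0, "gripper": 1}]}}

```text
clock: 28.55
tool_pos: [611.2, -92.3, 29.5]
tcp_rot: [3.139, 0.007, 3.002]
wrist_force: [-11.6, 10.1, 7.9]
grip_width: 55.9
```

```bash
python3 tilt.py;python3 tilt.py; python3 tilt.py; python3 meas.py w25;python3 - <<'E'
from h import *
p,d=imaging.capture("scene");cv2.imwrite("pics/s25.png",cv2.resize(p[170:260,190:290],None,fx=6,fy=6,interpolation=cv2.INTER_CUBIC))
E
```

```text
28.55 [611.18 -92.3   29.52] [3.1393 0.0066 3.0021] [-11.6  10.1   7.9] 55.9155746950221
mount slope x,y [mrad] [-4.04  0.9 ] +- [1.26 0.61] z 56.34 res 0.56 2320
plate slope x,y [mrad] [-0.81 -1.29] +- [0.09 0.07] z 16.35 res 0.62 40083
ex,ey of tcp 618.05 -7.07 contact 617.95 -6.95; mom [ 1.61  1.86 -0.07]
28.6 [611.13 -92.29  29.51] [3.1393 0.0066 3.002 ] [-11.1   9.8   7.8] 55.72704087487435
mount slope x,y [mrad] [-3.62  0.76] +- [1.22 0.59] z 56.35 res 0.54 2272
plate slope x,y [mrad] [-0.79 -1.45] +- [0.09 0.07] z 16.36 res 0.62 40193
ex,ey of tcp 618.0 -7.06 contact 617.95 -6.95; mom [ 1.64  1.84 -0.03]
28.65 [611.18 -92.29  29.53] [3.1393 0.0067 3.0021] [-11.3   9.1   8.3] 56.013218261472225
mount slope x,y [mrad] [-2.06  1.07] +- [1.25 0.6 ] z 56.35 res 0.56 2327
plate slope x,y [mrad] [-0.78 -1.31] +- [0.09 0.07] z 16.35 res 0.62 40085
ex,ey of tcp 618.04 -7.06 contact 617.95 -6.95; mom [ 1.6   1.88 -0.04]
28.7 [611.14570115 -92.29004616  29.49888941] [3.13934079 0.00659576 3.00209629] [-11.72252643  10.81623313   8.63510441] 55.721933156077185 [ 1.61228292  1.84399494 -0.04588806]
top z 56.370857055492664 ((604.6467895507812, -90.95365142822266), (58.23261642456055, 43.38261795043945), 81.6139144897461)
```

View pics/s25.png

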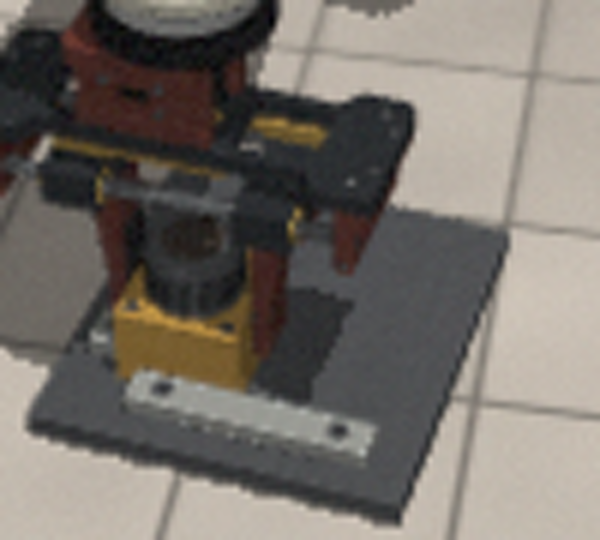

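View pics/w25.png

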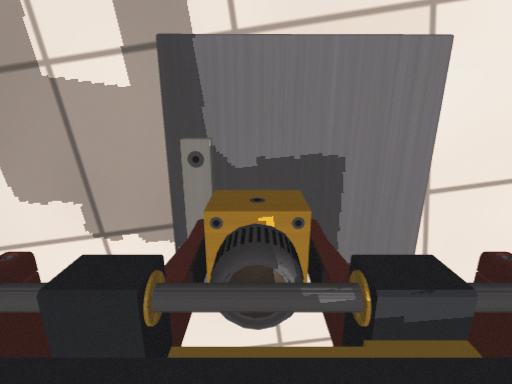

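The mount is against both stops (11.5 and 10 N) and flat to about 3 mrad, with the screw facing the robot at (257,200). Handing in.

```bash
python3 -c "
from bench import robot
print(robot.finish_job()); s=robot.get_state(); print(s['clock'],s['wrist_force'],s['grip_width'],s['tool_pos'])"
```

```text
the job is handed in; nothing more can be done
None
the job is handed in; nothing more can be done
```

The job is handed in. The eyepiece is home in the mount, and the arm is still gripping the mount by its ±y faces in the corner of the two stops.

- **Eyepiece:** it went into the bore without resistance until its shoulder seated at the expected height, and I pressed it home with about 13 N. I did not measure it again after moving the mount.
- **Position:** at the last reading (about 29 s) the tool was within about 0.1 mm of where both stops had been touched. The grub screw faces the robot, away from the back stop and clear of the fingers.
- **Push:** the wrist read about 11.5 N towards the back stop, 10 N towards the side stop and 8 N down. Friction on the plate can carry some of that, so I can't say exactly how much each stop feels.
- **Flatness and squareness:** the mount's top was parallel to the plate within about 3 mrad, near the noise of that measurement. The tool's yaw matched the plate's to 0.05°. A camera outline of the mount read 0.4° off, but it is noisy.

The first three pushes each failed one check: a tilt of about 0.5°, then about 0.5 mm short of the side stop, then about 1.3 mm short of the back stop. I backed off each time. The final push touched both stops lightly first, then increased both together.

I did not move or touch anything else on the counter on purpose, but I did not check those items in the images at the end.

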